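Seat a rectangular test weight in the datum corner

TASK

First press the black-padded tail of the nest's sprung kicker lever down until it clicks and stays down by itself, which draws its nose back out of the fence, and let go of it. Then pick up the rectangular steel weight by its lug, set it flat on the nest's bed with its long side along the fence that has the notch, and push it into the corner so that it sits square and touches both fences at once. Finish while still holding the weight pressed firmly against both fences, with the lever still down, and leave the two round weights and the brown jar alone.

Things in the scene. Friction and masses are not known exactly. Their poses are not given: they have to be found in the camera images.
- nest: Fixed aluminium bed plate, 150 mm (its x) by 130 mm (its y), 12 mm thick, with two steel fences and a lever. Origin at the centre of its underside on the bench; z up. The end fence stands at its +x side, the side fence at its +y side; the corner between them is open towards -x and -y. It never moves.
- corner (a point): Inner corner of the nest: where the inner faces of the two fences meet the bed's top face. 55 mm in x, 45 mm in y, 12 mm up from the nest's origin; axes parallel to the nest's.
- end_fence: Steel bar 15 mm thick, 20 mm high above the bed, 105 mm long, at the nest's +x side. Origin at the corner point; its inner face is the plane x = 0 there and it runs from the corner to y = -105 mm. It stops the weight in +x.
- side_fence: Steel bar 15 mm thick, 20 mm high above the bed, at the nest's +y side. Origin at the corner point; its inner face is the plane y = 0 there and it runs from x = +15 to x = -120 mm, with a notch from x = -27 to x = -43 mm through which the lever's 8 mm thick nose comes out. It stops the weight in +y.
- kicker (a joint): Sprung bell-crank lever behind the side fence. 0 at rest: tail slopes up and outward (nest +y) at 0.60 rad, nose 8 mm proud of the side fence's face, in the weight's way. Grows as the tail goes down (slope = 0.60 - value); hard stop 0.56. Takes 2 N at the pad to start, about 10 N to pass a ball detent (0.25 to 0.45); then it stays by itself at about 0.46, else springs back.
- hinge (a point): Hinge axis of the lever, level and along the nest's x; 20 mm in x, 78 mm in y, 10 mm up from the nest's origin. With the lever latched its nose lies 3 to 4 mm behind the side fence's inner face and up to 36 mm above the bed. A 36 mm high detent post stands beside the tail, 12 mm on its -x side, 53 mm out from the hinge.
- tail_pad (a point): Centre of the top face of the black plastic pad at the lever's tail, 86 mm from the hinge axis along the tail and 4 mm above the tail's middle line. The pad is 30 mm wide (nest x), 34 mm long along the tail, 8 mm thick. At rest its centre is about 62 mm above the bench, latched about 26 mm, at the hard stop 17 mm.
- weight: Loose rectangular steel weight, 0.45 to 0.8 kg. Base 70 mm (its x) by 48 (its y) by 30 high; on its middle a grip lug 16 mm thick (its x), 34 wide (its y), from 30 to 62 mm above the underside. Brass plug on the base's top. Origin at the centre of the underside. Either end may face the end fence. Seated, its centre is 35 mm from the end fence and 24 mm from the side fence.
- round_weight: Bystander: loose cylindrical steel weight with a knob, 54 mm across, 72 mm high, 0.9 kg. Origin at the centre of its underside.
- small_weight: Bystander: loose cylindrical steel weight with a knob, 36 mm across, 48 mm high. Origin at the centre of its underside.
- bottle: Bystander: loose brown glass jar with a black cap, 48 mm across, 85 mm high. Origin at the centre of its underside.
Things that resemble listed ones, but are neither listed nor needed, are in the scene too. Leave any green or pink look-alike of the weight alone.

How it is judged:
By the outcome, as a careful person would: the job done as asked, in the order asked, and still so for the second after the job is handed in, while the arm keeps its last pose, push and grip.
It also fails if it takes over 70 s, if anything falls off the work surface, if the arm or the gripper's body presses on something with over 40 N, if the wrist force passes 120 N, or if a joint passes its speed limit or range.

ROBOT

A 6-joint arm with a two-finger parallel gripper is mounted at the origin on the work surface. World frame = base frame: x ahead of the robot, y to its left, z up, the work surface at z = 0. Lengths are in m, angles in rad, forces in N, time in s.
With the tool pointing down it reaches from about 0.3 to 0.85 m from the base axis. Payload 4.2 kg.
Tool frame: the origin (TCP) lies between the finger pads; the fingertips stand 11 mm ahead of it and the grasp point (between the pads) lies 8 mm behind it; z points along the fingers, y is the line along which they close (so a half turn about z gives the same grasp; the last joint's range is limited). The gripper opens to 91 mm and grips with 3 to 60 N. Pads are 32 mm wide; open, the fingers measure 118 mm over their backs; the gripper's body (76 mm by 178 mm) begins 60 mm behind the grasp point.
Start: joints at [1.089, 0.32, 1.565, -0, 1.257, -0.02], TCP at [0.256, 0.515, 0.225] pointing down, gripper open.
Joint ranges: [-3.11, 3.11], [-0.84, 2.01], [0.21, 2.61], [-1.34, 4.49], [0.05, 2.63], [-2.56, 2.56]. Speed limits (rad/s): [2.57, 2.57, 3.14, 3.14, 3.14, 3.14].

INTERFACE

Orientations are given as a unit quaternion [x, y, z, w].
In Python, from rig import robot gives the robot as it stands. The module is installed in compiled form; this text tells all that it offers.
- The arm moves only by the tool send_rows, never from a script. Its argument "steps" is one flat list of numbers, 7 for each row, row after row: the finger opening in mm, from 0 to 91.2, then the shift along the tool's x, y, z in units of 25 mm (1.0 is 25 mm), then the turn, a rotation vector about the tool's x, y, z in units of 10 degrees (1.0 is 10 degrees). In form: [claw, dx, dy, dz, rx, ry, rz, claw, dx, dy, dz, rx, ry, rz, ...]. A call has 1 to 8 rows; each row shifts and turns the commanded pose from where the row before left it, along the tool's axes as they then stand; what a row does not reach is not made up. A row lasts 1/8 s, in which the tool goes at most 62.5 mm and 10.7 degrees, less where a joint would pass 70% of its speed; a pose out of reach is approached as far as the arm can. A call is refused whole if a number of a shift passes 1 or a number of a turn 1, either way. A call with a gripper value outside its range is refused whole. The fingers move at their own pace and stop on an object; "newtons" is the grip in N (left out, the last holds). Time passes only in rows, so rows that do not move let the fingers close. It gives the time, the measured TCP pose, the force, the opening and the grip force at its end, in the units of the state.
- robot.get_obs(): the state, without advancing time (a new reading comes with each control period).
- robot.read_camera(name): name is "scene" or "top" or "wrist"; returns (picture, depth): 384x512x3 uint8, red, green, blue; 384x512 float32, m along the optical axis (not along the pixel's ray), 0 where there is no reading.
- robot.camera_params(name): a dict with "camera_matrix" (3x3 intrinsics, pixels), "R" (3x3) and "t" (3): a world point X has camera coordinates R X + t. Camera axes: x right, y down, z forward; pixel columns grow to the right and rows downward; lengths in m; the calibration is good to about 2 mm. A picture is of the moment at which its call begins: read the wrist's pose just before it. camera_params takes no time and is no camera call; for the wrist camera it gives the pose at the moment of the call.
- robot.job_done(): hands the job in; it is judged then, once.
The state is a dict: "time": time; "q": joint angles; "joint_velocities": joint speeds; "tau": joint torques, N m; "eef_pos": TCP position; "eef_rot": TCP orientation; "wrist_force": force on the tool from outside, world axes, zero at the start; "ft_torque": the same for the moment, N m; "opening": finger opening in m; "finger_force": force on a finger pad.
Only numpy, scipy, OpenCV 4.12 (cv2) and the standard library are available. Lean on these libraries where they do the work, as an engineer would, in place of code of your own. Each camera call takes 0.05 s, during which the arm holds its last target. There are 200 camera calls.

## Working session

There is one attempt and no reset: what is moved stays moved. The work goes in short steps, Python scripts to look and compute and a tool call to move; the robot and the scene stay as the last step left them, time stands still between calls to the robot, and variables do not carry over. Pictures are saved under pics/ and viewed, at most 10 in all, crops included, and the job is handed in when it is done.

Besides the shell and the picture viewer there is one more tool, called in YAML: its name, and indented under it one key for each argument. send_rows: Moves the arm, as the interface text tells. Its arguments: {"type":"object","properties":{"steps":{"type":"array"},"newtons":{"type":"number"}},"required":["steps"]}

```bash
mkdir -p pics; cat > h.py <<'E'
import numpy as np, cv2
from rig import robot
def snap(n,f):
    P=robot.camera_params(n); im,d=robot.read_camera(n)
    np.savez('pics/'+f+'.npz',im=im,d=d,K=P['camera_matrix'],R=P['R'],t=P['t'])
    cv2.imwrite('pics/'+f+'.png',im[:,:,::-1]); return im,d
def world(f):
    z=np.load('pics/'+f+'.npz'); K,R,t,d=z['K'],z['R'],z['t'],z['d']
    v,u=np.mgrid[:384,:512]
    c=np.stack([(u-K[0,2])/K[0,0]*d,(v-K[1,2])/K[1,1]*d,d],-1)
    return (c-np.ravel(t))@R
E
python3 - <<'E'
from h import *
a,_=snap('top','t0');b,_=snap('scene','s0')
cv2.imwrite('pics/t0b.png',cv2.resize(a[:,:,::-1],(800,600)))
cv2.imwrite('pics/s0b.png',cv2.resize(b[:,:,::-1],(800,600)))
print(robot.get_obs())
E
```

```text
{'time': 0.1, 'q': array([ 1.08900484e+00,  3.20229167e-01,  1.56554374e+00,  4.22634161e-06,
        1.25740492e+00, -1.99734962e-02]), 'joint_velocities': array([-0.00063565, -0.00263557, -0.00322308, -0.0003816 ,  0.00123411,
       -0.00047005]), 'tau': array([-9.70916881e-04, -4.13333595e+01, -2.32508665e+01,  7.27987709e-02,
        4.21586889e-02, -8.82965901e-05]), 'eef_pos': array([0.25599071, 0.51439007, 0.22420882]), 'eef_rot': array([ 2.28863050e-01,  9.73458307e-01, -7.67279126e-04, -1.98714633e-04]), 'wrist_force': array([-0.21351207, -0.08453775, -0.66367932]), 'ft_torque': array([ 0.03485233, -0.01096717,  0.01966338]), 'finger_force': 0.0, 'opening': 0.0909610512811418}
```

View pics/t0b.png

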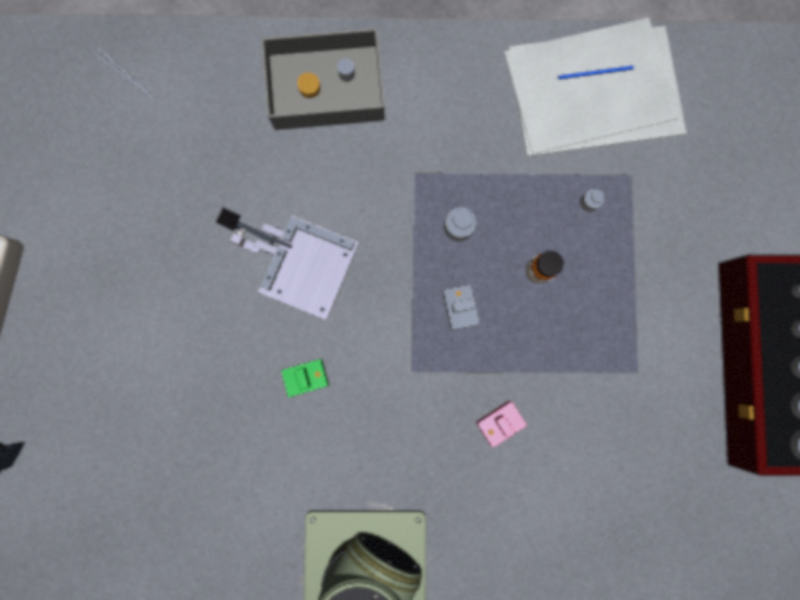

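View pics/s0b.png

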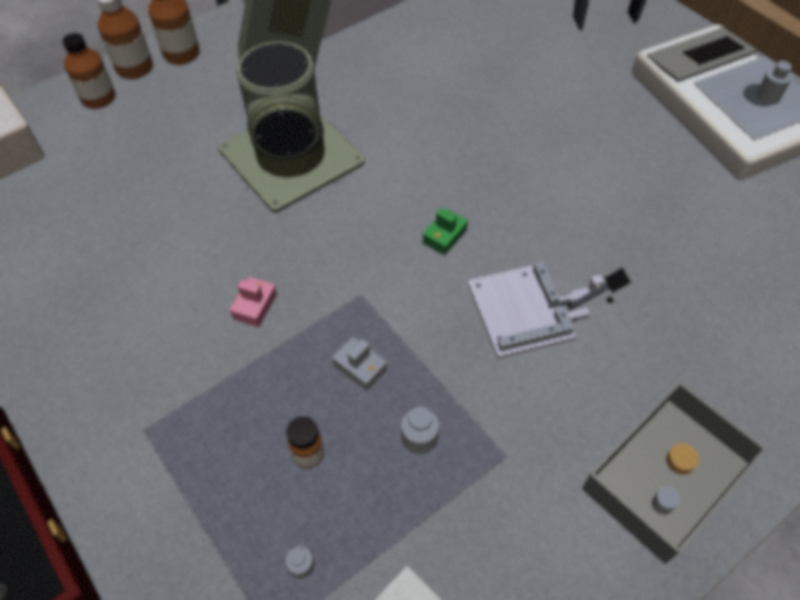

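The top view shows the nest at about (310,265), with its lever to the left and the black pad at (228,218). The steel weight is at (462,305) with its plug at the top, and the bystanders are on the mat. Next I'll measure from depth.

```bash
python3 - <<'E'
from h import *
for f,s in(('t0',1),('s0',1)):
    W=world(f); z=np.load('pics/'+f+'.npz'); im=z['im'].astype(int); print(f, 'cam', -z['R'].T@z['t'], 'f',z['K'][0,0])
    ok=z['d']>0
    if f=='t0':
        g=W[230:290,80:160]; print('bench z',np.median(W[300:330,230:280,2]))
    # region masks in world
    def reg(n,c,r,zlo,zhi):
        m=ok&(np.hypot(W[...,0]-c[0],W[...,1]-c[1])<r)&(W[...,2]>zlo)&(W[...,2]<zhi)
        p=W[m]
        if len(p)<5: print(n,len(p));return
        q=cv2.minAreaRect((p[:,:2]*1000).astype(np.float32)); print(n,len(p),'mean',p.mean(0).round(4),'zmed',np.median(p[:,2]).round(4),'rect',np.round(q[0],1),np.round(q[1],1),round(q[2],1))
    if f=='t0':
        px=lambda u,v: W[int(v*.64),int(u*.64)]
        N=px(310,265);Wt=px(455,300);P=px(228,218)
        print(N,Wt,P)
        for n,u,v in(('round',460,222),('small',594,198),('jar',548,264),('green',305,378),('pink',500,425)): print(n,px(u,v).round(3))
    reg('bed',N,.09,.008,.017)
    reg('fence',N,.12,.027,.0345)
    reg('base',Wt,.06,.022,.038); reg('lug',Wt,.05,.05,.075); reg('pad',P,.04,.045,.09); reg('wall',Wt,.06,.01,.08)
E
```

```text
t0 cam [ 0.37196123 -0.04236028  1.03333375] f 372.0640114301836
bench z -0.0006089714691698252
[0.53062808 0.10139384 0.0112934 ] [ 0.46627396 -0.15382483  0.03308719] [0.60098694 0.23462893 0.06584032]
round [ 0.594 -0.157  0.076]
small [ 0.646 -0.394  0.05 ]
jar [ 0.524 -0.3    0.088]
green [0.335 0.099 0.057]
pink [ 0.257 -0.225  0.062]
bed 1948 mean [0.5189 0.1023 0.0118] zmed 0.0117 rect [531.1 114.8] [152.5 149.6] 67.8
fence 491 mean [0.5637 0.1217 0.0314] zmed 0.0315 rect [567.7 123.1] [106.2 175. ] 26.9
base 375 mean [ 0.4546 -0.1626  0.0327] zmed 0.0328 rect [ 455.7 -163.7] [69.9 48.8] 12.5
lug 83 mean [ 0.4553 -0.1628  0.064 ] zmed 0.0647 rect [ 455.6 -163.7] [16.  34.1] 12.2
pad 167 mean [0.5993 0.2329 0.0603] zmed 0.061 rect [598.  229.6] [44.5 28.9] 66.7
wall 478 mean [ 0.4546 -0.1619  0.0378] zmed 0.0333 rect [ 455.7 -163.7] [69.9 48.8] 12.5
s0 cam [ 0.93654999 -0.4431655   1.01591816] f 473.8478420931046
bed 1905 mean [0.5197 0.1016 0.0129] zmed 0.0129 rect [529.3 116.3] [152.1 154.3] 67.7
fence 507 mean [0.5652 0.1196 0.0316] zmed 0.0319 rect [567.9 124.5] [107.6 176.3] 26.9
base 434 mean [ 0.4602 -0.1649  0.0328] zmed 0.0333 rect [ 454. -162.] [72.9 49.8] 13.3
lug 127 mean [ 0.4564 -0.1632  0.0626] zmed 0.0644 rect [ 454.7 -162.6] [15.3 34.2] 8.8
pad 190 mean [0.5993 0.2331 0.0609] zmed 0.0616 rect [596.5 230.1] [43.3 32.8] 65.7
wall 685 mean [ 0.4609 -0.1654  0.0369] zmed 0.0339 rect [ 460.9 -160.4] [86.2 50.2] 11.5
```

```bash
cat >> h.py <<'E'
from scipy.optimize import minimize
def loc(p,x,y,a):
    c,s=np.cos(a),np.sin(a); d=p[:,:2]*1000-[x,y]
    return d@np.array([[c,-s],[s,c]])
def hnest(q):
    x,y=q.T; h=np.zeros(len(q)); h[(abs(x)<75)&(abs(y)<65)]=12
    h[(x>55)&(x<70)&(y<60)&(y>-60)]=32
    h[(y>45)&(y<60)&(x<70)&(x>-65)]=32
    return h
def hw(q,z0=0):
    x,y=q.T; h=np.full(len(q),float(z0)); h[(abs(x)<35)&(abs(y)<24)]=30+z0
    h[(abs(x)<8)&(abs(y)<17)]=62+z0; return h
def fit(p,f,x0,mask=None):
    def cost(v):
        q=loc(p,v[0],v[1],v[2]/50); e=np.minimum(abs(p[:,2]*1000-f(q)),8)
        if mask: e=e[mask(q)]
        return e.mean()
    b=None
    for k in range(6):
        s=np.array([[0,0,0],[4,0,0],[0,4,0],[0,0,2]])+np.random.default_rng(k).normal(0,1.5,3)
        r=minimize(cost,x0,method='Nelder-Mead',options=dict(initial_simplex=np.array([x0[0],x0[1],x0[2]*50])+s,xatol=.02,fatol=1e-4,maxiter=600))
        if b is None or r.fun<b.fun:b=r
    return b.x[0],b.x[1],b.x[2]/50,b.fun
nmask=lambda q:(q[:,1]<61)&~((abs(q[:,0]-20)<14)&(q[:,1]>30))
def near(f,c,r):
    W=world(f); d=np.load('pics/'+f+'.npz')['d']
    return W[(d>0)&(np.hypot(W[...,0]-c[0]/1000,W[...,1]-c[1]/1000)<r/1000)]
E
python3 - <<'E'
from h import *
for f in('t0','s0'):
    n=fit(near(f,(530,105),115),hnest,(530,106,np.radians(-22.2)),nmask); print(f,'nest',np.round(n[:2],1),np.degrees(n[2]).round(2),n[3].round(2))
    w=fit(near(f,(455,-163),60),hw,(455,-163,np.radians(12.5))); print(f,'weight',np.round(w[:2],1),np.degrees(w[2]).round(2),w[3].round(2))
    q=near(f,(599,233),60); q=q[q[:,2]>.03]; l=loc(q,*n[:3]); m=l[:,1]>128; print('pad pts',l[m].mean(0),l[m].min(0),l[m].max(0),q[m,2].mean())
    for r in(68.7,77,84.6):
        c,s=np.cos(n[2]),np.sin(n[2]); X=np.array([20,78+r]); print(r,n[0]+c*X[0]-s*X[1],n[1]+s*X[0]+c*X[1])
E
```

```text
t0 nest [527.1 104.9] -21.88 1.72
t0 weight [ 455.7 -164.1] 11.53 3.12
pad pts [ 16.56719191 145.18120987] [-10.94508937 128.21397962] [ 34.31630625 164.07284651] 0.05784332054884302
68.7 600.3451982201639 233.57994462283557
77 603.4388360821913 241.28185378736293
84.6 606.2715647269392 248.33420434765304
s0 nest [523.4 107.1] -22.09 2.29
s0 weight [ 454.1 -162.4] 11.87 4.39
pad pts [ 20.04697379 144.61905804] [ -9.59479656 128.02785031] [ 38.49256593 163.35483278] 0.05823202231848869
68.7 597.0663146787222 235.54479896521144
77 600.1871754930091 243.23571749148957
84.6 603.0448311783804 250.27800433482858
```

send_rows:
  steps: [0,-1,-0.3,0,0,0,-0.45,0,-1,-0.3,0,0,0,0,0,-1,-0.3,0,0,0,0,0,-1,-0.3,0,0,0,0,0,-1,-0.3,0,0,0,0,0,-1,-0.3,0,0,0,0,0,-1,-0.3,0,0,0,0,0,-1,-0.3,0,0,0,0]
  newtons: 20

```text
time: 1.1
eef_pos: [0.4184, 0.382, 0.2245]
eef_rot: [0.19, 0.982, -0.0, -0.0]
wrist_force: [0.0, 0.4, -0.3]
opening: 0.0139
finger_force: 0.0
```

send_rows:
  steps: [0,-1,-0.3,0,0,0,0,0,-1,-0.3,0,0,0,0,0,-1,-0.3,0,0,0,0,0,-1,-0.3,0,0,0,0,0,-1,-0.3,0,0,0,0,0,-1,-0.3,0,0,0,0,0,-1,-0.3,0,0,0,0,0,0,0,0,0,0,0]

```text
time: 2.1
eef_pos: [0.5613, 0.2676, 0.2242]
eef_rot: [0.192, 0.981, -0.0, -0.0]
wrist_force: [0.2, 1.0, -0.4]
opening: 0.0005
finger_force: 0.0
```

```bash
cat >> h.py <<'E'
from scipy.spatial.transform import Rotation as Ro
def to(x,y,z,yaw_y=None):
    o=robot.get_obs(); r=Ro.from_quat(o['eef_rot']); R=r.as_matrix()
    print('t',round(o['time'],2),'pos',(o['eef_pos']*1000).round(1),'yaw_y',np.degrees(np.arctan2(R[1,1],R[0,1])).round(2),'zaxis',R[:,2].round(4),'F',o['wrist_force'].round(1),'open',(o['opening']*1000).round(1),o['finger_force'].round(1))
    if yaw_y is not None:
        print('rz units',(-(yaw_y-np.degrees(np.arctan2(R[1,1],R[0,1])))/10).round(2))
        a=np.radians(yaw_y); R=np.array([[-np.sin(a),np.cos(a),0],[np.cos(a),np.sin(a),0],[0,0,-1.]]).T; R=np.array([[np.sin(a),np.cos(a),0],[-np.cos(a),np.sin(a),0],[0,0,-1.]])
        R[:,0]=np.cross(R[:,1],R[:,2])
    print('units in tool axes (after turn)',(R.T@(np.array([x,y,z])-o['eef_pos']*1000)/25).round(2))
E
python3 -c "
from h import *
to(599,236,85,68);print(robot.get_obs()['q'])
snap('wrist','w0')"
```

```text
Traceback (most recent call last):
  File "h.py", line 42, in to
    print('t',round(o['time'],2),'pos',(o['eef_pos']*1000).round(1),'yaw_y',np.degrees(np.arctan2(R[1,1],R[0,1])).round(2),'zaxis',R[:,2].round(4),'F',o['wrist_force'].round(1),'open',(o['opening']*1000).round(1),o['finger_force'].round(1))
                                                                                                                                                                                        ^^^^^^^^^^^^^^^^^^^^^^^^^
AttributeError: 'float' object has no attribute 'round'
```

```bash
sed -i "s/(o\['opening'\]\*1000).round(1),o\['finger_force'\].round(1)/round(o['opening']*1000,1),round(float(o['finger_force']),1)/" h.py
python3 - <<'E'
from h import *
to(599,236,85,68)
im,d=snap('wrist','w0'); cv2.imwrite('pics/w0b.png',cv2.resize(im[:,:,::-1],(800,600)))
W=world('w0');print(W[::96,::128].round(3).tolist())
n=fit(near('w0',(526,106),130),hnest,(526,106,np.radians(-22)),nmask); print('nest',np.round(n[:2],1),np.degrees(n[2]).round(2),n[3].round(2))
E
```

```text
t 2.1 pos [561.3 267.6 224.2] yaw_y 67.91 zaxis [-1.e-03 -5.e-04 -1.e+00] F [ 0.2  1.  -0.4] open 0.5 0.0
rz units -0.01
units in tool axes (after turn) [-1.87 -0.61  5.57]
[[[0.324, 0.112, 0.032], [0.358, 0.216, 0.0], [0.406, 0.336, -0.003], [0.455, 0.456, 0.0]], [[0.388, 0.042, -0.0], [0.441, 0.172, 0.001], [0.493, 0.301, -0.0], [0.545, 0.431, -0.001]], [[0.481, -0.02, -0.001], [0.536, 0.126, 0.012], [0.594, 0.261, 0.001], [0.651, 0.401, -0.001]], [[0.508, 0.222, 0.309], [0.52, 0.251, 0.309], [0.532, 0.281, 0.309], [0.544, 0.311, 0.309]]]
nest [524.2 103.2] -21.99 0.79
```

View pics/w0b.png

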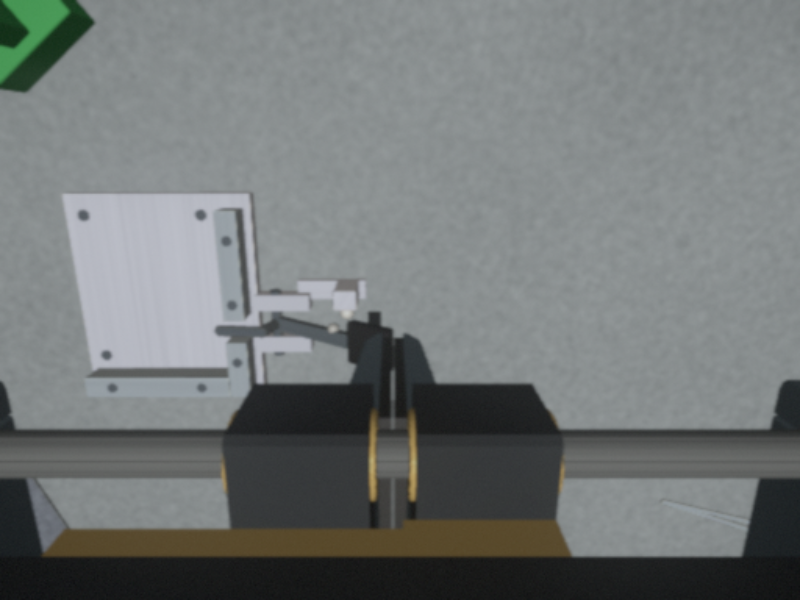

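The wrist view shows the nest with its lever nose proud at (225,330), and the pad under the fingers at (370,340). I'll move over the pad and press.

send_rows:
  steps: [0,-0.6,-0.2,0.8,0,0,0,0,-0.6,-0.2,0.8,0,0,0,0,-0.6,-0.2,0.8,0,0,0,0,-0.07,-0.01,0.8,0,0,0,0,0,0,0.8,0,0,0,0,0,0,0.8,0,0,0,0,0,0,0.77,0,0,0,0,0,0,0,0,0,0]

```text
time: 3.15
eef_pos: [0.5971, 0.2364, 0.0833]
eef_rot: [0.191, 0.982, -0.001, -0.002]
wrist_force: [0.6, 0.3, 0.7]
opening: 0.0005
finger_force: 0.0
```

send_rows:
  steps: [0,0,0,0.27,0,0,0,0,0,0.05,0.27,0,0,0,0,0,0.12,0.27,0,0,0,0,0,0.12,0.27,0,0,0,0,0,0.1,0.27,0,0,0,0,0,0.1,0.27,0,0,0,0,0,0.05,0.27,0,0,0,0,0,0,0,0,0,0]

```text
time: 4.15
eef_pos: [0.6027, 0.2495, 0.0375]
eef_rot: [0.19, 0.982, -0.0, -0.001]
wrist_force: [0.5, 0.5, 0.2]
opening: 0.0004
finger_force: 0.2
```

send_rows:
  steps: [0,0,0,0.12,0,0,0,0,0,0,0.12,0,0,0,0,0,0,0,0,0,0]

```text
time: 4.53
eef_pos: [0.6031, 0.25, 0.0324]
eef_rot: [0.191, 0.982, 0.0, -0.0]
wrist_force: [-0.3, 2.8, 3.8]
opening: 0.0001
finger_force: 1.5
```

send_rows:
  steps: [0,0,0,0.1,0,0,0,0,0,0,0,0,0,0]

```text
time: 4.78
eef_pos: [0.6033, 0.2498, 0.0299]
eef_rot: [0.19, 0.982, 0.0, 0.0]
wrist_force: [-0.0, 2.4, 3.2]
opening: 0.0007
finger_force: 1.5
```

send_rows:
  steps: [0,0,0,-0.3,0,0,0,0,0,0,-0.6,0,0,0,0,0,0,-1,0,0,0,0,0,0,-1,0,0,0,0,0,0,-1,0,0,0,0,0,0,-1,0,0,0,0,0,0,-1,0,0,0,0,0,0,0,0,0,0]

```text
time: 5.78
eef_pos: [0.6044, 0.2497, 0.1802]
eef_rot: [0.191, 0.982, 0.001, 0.002]
wrist_force: [-0.4, 0.9, -0.5]
opening: 0.0006
finger_force: 0.0
```

```bash
python3 - <<'E'
from h import *
im,d=snap('top','t1'); snap('wrist','w1')
for f in('t1','w1'):
    W=world(f); m=(np.hypot(W[...,0]-.604,W[...,1]-.248)<.012)&(W[...,2]<.15); print(f,m.sum(),np.median(W[m][:,2]) if m.any() else 0)
    n=fit(near(f,(526,106),130),hnest,(526,106,np.radians(-22)),nmask); print('nest',np.round(n[:2],1),np.degrees(n[2]).round(2),n[3].round(2))
im=np.load('pics/w1.npz')['im']
cv2.imwrite('pics/w1b.png',cv2.resize(im[:,:,::-1],(800,600)))
to(455,-163.5,200,12)
E
```

```text
t1 31 0.024000353078710474
nest [527.  103.9] -20.52 5.11
w1 488 0.025498463262124092
nest [524.2 103. ] -22.0 0.74
t 5.88 pos [602.9 249.1 177.1] yaw_y 68.03 zaxis [-7.e-04 -5.e-04 -1.e+00] F [ 0.9  0.1 -0.6] open 0.6 0.0
rz units 5.6
units in tool axes (after turn) [-14.92  -9.22  -0.92]
```

View pics/w1b.png

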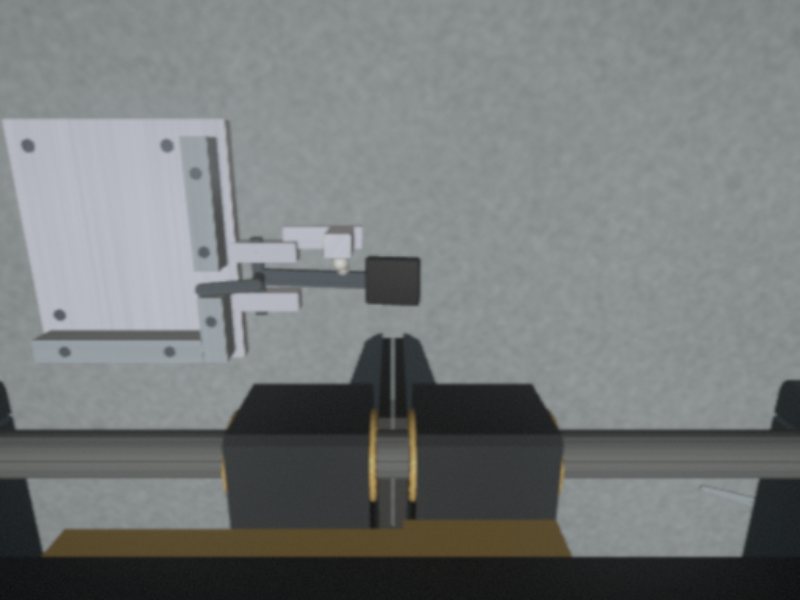

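The lever is latched: the pad is at z≈25 mm and the nose at (200,290) lies back within the fence. Next I'll go to the weight.

send_rows:
  steps: [50,0,0,-0.15,0,0,0.93,50,0,0,-0.15,0,0,0.93,50,0,0,-0.15,0,0,0.93,50,0,0,-0.15,0,0,0.93,50,0,0,-0.15,0,0,0.93,50,0,0,-0.15,0,0,0.95,50,-0.9,-0.6,0,0,0,0,50,-0.9,-0.6,0,0,0,0]

```text
time: 6.88
eef_pos: [0.5822, 0.1985, 0.198]
eef_rot: [0.629, 0.778, -0.002, -0.001]
wrist_force: [0.5, 1.3, -0.4]
opening: 0.0499
finger_force: 0.0
```

send_rows:
  steps: [50,-1,-0.6,0,0,0,0,50,-1,-0.6,0,0,0,0,50,-1,-0.6,0,0,0,0,50,-1,-0.6,0,0,0,0,50,-1,-0.6,0,0,0,0,50,-1,-0.6,0,0,0,0,50,-1,-0.6,0,0,0,0,50,-1,-0.6,0,0,0,0]

```text
time: 7.88
eef_pos: [0.5063, -0.0222, 0.1984]
eef_rot: [0.629, 0.777, -0.001, -0.001]
wrist_force: [-0.3, 0.8, 0.9]
opening: 0.05
finger_force: 0.0
```

send_rows:
  steps: [50,-1,-0.6,0,0,0,0,50,-1,-0.6,0,0,0,0,50,-1,-0.6,0,0,0,0,50,0,0,0,0,0,0,50,0,0,0,0,0,0]

```text
time: 8.5
eef_pos: [0.4791, -0.1035, 0.1992]
eef_rot: [0.629, 0.777, -0.0, -0.001]
wrist_force: [-0.6, -0.4, 0.1]
opening: 0.0502
finger_force: 0.0
```

```bash
python3 - <<'E'
from h import *
im,d=snap('wrist','w2')
cv2.imwrite('pics/w2b.png',cv2.resize(im[:,:,::-1],(800,600)))
w=fit(near('w2',(455,-163),60),hw,(455,-163,np.radians(12))); print('weight',np.round(w[:2],1),np.degrees(w[2]).round(2),w[3].round(2))
to(w[0],w[1],47,np.degrees(w[2]))
E
```

```text
weight [ 453.4 -163.1] 12.42 3.98
t 8.55 pos [ 479.3 -103.3  199.4] yaw_y 12.07 zaxis [-9.e-04  8.e-04 -1.e+00] F [ 0.3 -0.   0.2] open 49.6 0.0
rz units -0.04
units in tool axes (after turn) [-2.11 -1.53  6.1 ]
```

View pics/w2b.png

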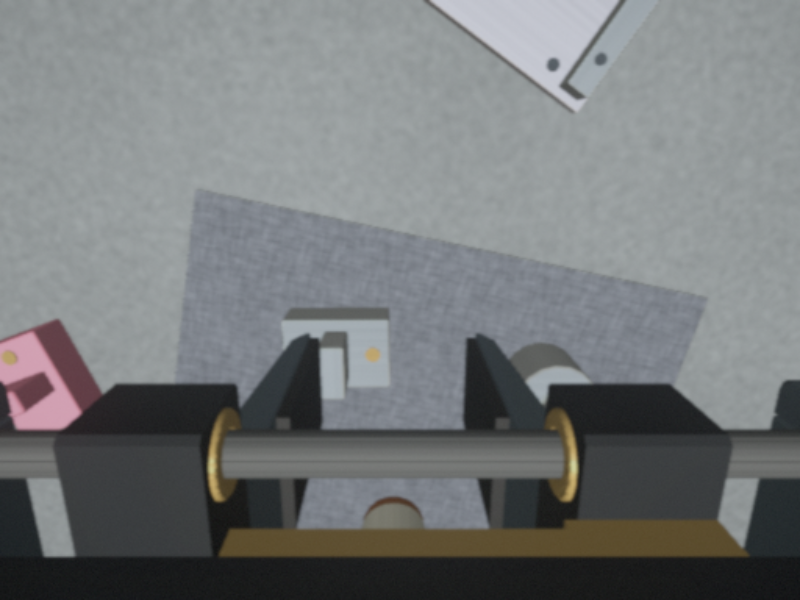

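send_rows:
  steps: [50,-0.7,-0.5,0.2,0,0,-0.04,50,-0.7,-0.5,0.5,0,0,0,50,-0.7,-0.52,0.8,0,0,0,50,0,0,0.9,0,0,0,50,0,0,0.9,0,0,0,50,0,0,0.9,0,0,0,50,0,0,0.8,0,0,0,50,0,0,0,0,0,0]

```text
time: 9.55
eef_pos: [0.4527, -0.1622, 0.0736]
eef_rot: [0.626, 0.78, -0.0, -0.002]
wrist_force: [0.2, -0.5, 0.0]
opening: 0.0497
finger_force: 0.0
```

```bash
python3 - <<'E'
from h import *
im,d=snap('wrist','w3')
cv2.imwrite('pics/w3b.png',cv2.resize(im[:,:,::-1],(800,600)))
w=fit(near('w3',(455,-163),60),hw,(455,-163,np.radians(12))); print('weight',np.round(w[:2],1),np.degrees(w[2]).round(2),w[3].round(2))
to(w[0],w[1],47,12.4)
E
```

```text
weight [ 453.5 -163.1] 12.39 6.79
t 9.6 pos [ 453.5 -162.7   74.6] yaw_y 12.51 zaxis [-1.1e-03  7.0e-04 -1.0e+00] F [ 0.4 -0.8  0.7] open 50.0 0.0
rz units 0.01
units in tool axes (after turn) [-0.02 -0.01  1.1 ]
```

View pics/w3b.png

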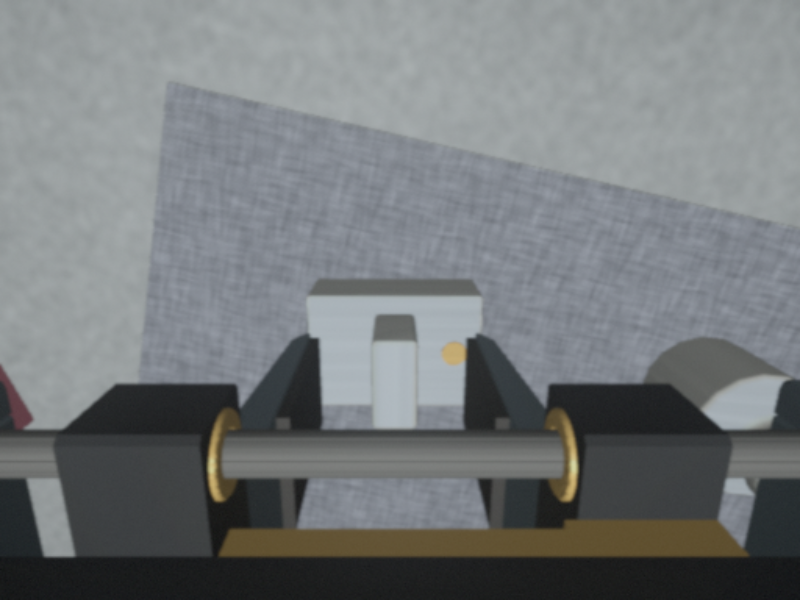

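The lug at (395,370) is centred between the fingers. I'll descend and grip.

send_rows:
  steps: [50,0,0,0.5,0,0,0,50,0,0,0.4,0,0,0,50,0,0,0.15,0,0,0,50,0,0,0,0,0,0,0,0,0,0,0,0,0,0,0,0,0,0,0,0,0,0,0,0,0,0,0,0,0,0,0,0,0,0]
  newtons: 45

```text
time: 10.6
eef_pos: [0.4535, -0.1635, 0.0488]
eef_rot: [0.626, 0.78, 0.0, 0.0]
wrist_force: [1.2, 0.6, 0.7]
opening: 0.0161
finger_force: 45.0
```

send_rows:
  steps: [0,0,0,0,0,0,0,0,0,0,-0.3,0,0,0,0,0,0,-0.6,0,0,0,0,0,0,-0.8,0,0,0,0,0,0,-0.8,0,0,0,0,0,0,0,0,0,0]

```text
time: 11.35
eef_pos: [0.4538, -0.1636, 0.1119]
eef_rot: [0.626, 0.78, 0.0, 0.001]
wrist_force: [0.0, 0.1, -8.3]
opening: 0.0158
finger_force: 45.0
```

```bash
python3 - <<'E'
from h import *
im,d=snap('wrist','w4')
p=near('w4',(455,-163),60); print(np.histogram(p[:,2]*1000,bins=range(-5,140,5)))
to(548,112,120,-22)
E
```

```text
(array([   0, 8195,    3,    0,    0,    0,    0,    0,    0,    0,    0,
          0,    0,    0,  101,  234,  259,  297,  302,  637, 3159,  165,
        226,  247,  285,  309, 1645,  278]), array([ -5,   0,   5,  10,  15,  20,  25,  30,  35,  40,  45,  50,  55,
        60,  65,  70,  75,  80,  85,  90,  95, 100, 105, 110, 115, 120,
       125, 130, 135]))
t 11.4 pos [ 453.  -163.3  110.9] yaw_y 12.44 zaxis [-4.e-04  2.e-04 -1.e+00] F [ 0.3 -0.3 -6.5] open 15.7 45.0
rz units 3.44
units in tool axes (after turn) [11.63 -0.6  -0.36]
```

The weight is held, with the lift force and 16 mm opening both consistent. I'll turn it and carry it to just short of the corner.

send_rows:
  steps: [0,0,0,-0.2,0,0,0.6,0,0,0,-0.2,0,0,0.7,0,0,0,-0.16,0,0,0.8,0,0,0,0,0,0,0.8,0,0.3,0,0,0,0,0.54,0,0.6,-0.1,0,0,0,0,0,0.9,-0.1,0,0,0,0,0,0.9,-0.1,0,0,0,0]

```text
time: 12.4
eef_pos: [0.4705, -0.0964, 0.1243]
eef_rot: [0.828, 0.56, -0.001, -0.001]
wrist_force: [-0.8, -0.1, -7.1]
opening: 0.0158
finger_force: 45.0
```

send_rows:
  steps: [0,0.9,-0.1,0,0,0,0,0,0.9,-0.1,0,0,0,0,0,0.9,-0.1,0,0,0,0,0,0.9,-0.1,0,0,0,0,0,0.9,-0.1,0,0,0,0,0,0.9,-0.1,0,0,0,0,0,0.9,-0.1,0,0,0,0,0,0.9,-0.05,0,0,0,0]

```text
time: 13.4
eef_pos: [0.52, 0.0776, 0.1241]
eef_rot: [0.828, 0.56, -0.001, -0.001]
wrist_force: [0.5, -0.1, -7.8]
opening: 0.0156
finger_force: 45.0
```

send_rows:
  steps: [0,0.7,0,0,0,0,0,0,0.5,0,0,0,0,0,0,0.2,0,0,0,0,0,0,0,0,0,0,0,0,0,0,0,0,0,0,0]

```text
time: 14.02
eef_pos: [0.5337, 0.108, 0.1251]
eef_rot: [0.829, 0.559, -0.0, -0.0]
wrist_force: [0.3, 0.3, -7.8]
opening: 0.016
finger_force: 45.0
```

```bash
python3 - <<'E'
from h import *
im,d=snap('wrist','w5'); cv2.imwrite('pics/w5b.png',cv2.resize(im[:,:,::-1],(800,600)))
n=fit(near('w5',(524,103),130),hnest,(524,103,np.radians(-22)),nmask); print('nest',np.round(n[:2],1),np.degrees(n[2]).round(2),n[3].round(2))
to(535,108.4,64,-22)
E
```

```text
nest [524.7 104.9] -21.89 5.36
t 14.07 pos [533.8 108.  125.2] yaw_y -21.99 zaxis [-3.e-04 -2.e-04 -1.e+00] F [-0.5  0.  -7.8] open 15.5 45.0
rz units 0.0
units in tool axes (after turn) [0.03 0.04 2.45]
```

View pics/w5b.png

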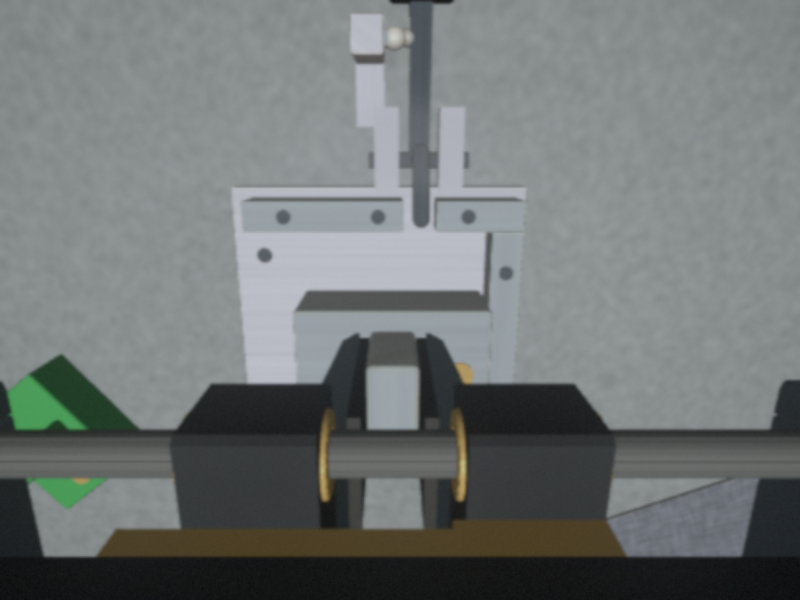

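The weight hangs square to the nest, and the nose at (421,220) is behind the side fence's face. I'll lower it.

send_rows:
  steps: [0,0,0,0.5,0,0,0,0,0,0,0.6,0,0,0,0,0,0,0.6,0,0,0,0,0,0,0.5,0,0,0,0,0,0,0.25,0,0,0,0,0,0,0,0,0,0]

```text
time: 14.82
eef_pos: [0.5338, 0.1086, 0.0634]
eef_rot: [0.829, 0.56, -0.0, -0.0]
wrist_force: [-0.0, -0.1, -7.2]
opening: 0.0159
finger_force: 45.0
```

send_rows:
  steps: [0,0,0,0.06,0,0,0,0,0,0,0.04,0,0,0,0,0,0,0,0,0,0]

```text
time: 15.2
eef_pos: [0.5341, 0.1086, 0.0617]
eef_rot: [0.829, 0.56, 0.0, 0.0]
wrist_force: [1.0, -1.3, -7.0]
opening: 0.0159
finger_force: 45.0
```

send_rows:
  steps: [0,0,0,0.04,0,0,0,0,0,0,0,0,0,0]

```text
time: 15.45
eef_pos: [0.534, 0.1086, 0.0605]
eef_rot: [0.829, 0.559, 0.0, -0.0]
wrist_force: [-0.2, -0.0, -7.8]
opening: 0.016
finger_force: 45.0
```

send_rows:
  steps: [0,0,0,0.04,0,0,0,0,0,0,0,0,0,0]

```text
time: 15.7
eef_pos: [0.5339, 0.1086, 0.0593]
eef_rot: [0.829, 0.559, -0.0, -0.0]
wrist_force: [-0.0, 0.2, -6.8]
opening: 0.016
finger_force: 45.0
```

send_rows:
  steps: [0,0,0,0.04,0,0,0,0,0,0,0,0,0,0]

```text
time: 15.95
eef_pos: [0.534, 0.1086, 0.0583]
eef_rot: [0.829, 0.559, -0.0, -0.0]
wrist_force: [0.5, 0.6, -6.7]
opening: 0.0162
finger_force: 45.0
```

send_rows:
  steps: [0,0,0,0.04,0,0,0,0,0,0,0,0,0,0]

```text
time: 16.2
eef_pos: [0.5342, 0.1086, 0.0578]
eef_rot: [0.829, 0.559, 0.0, 0.0]
wrist_force: [-1.2, 0.1, -3.3]
opening: 0.0159
finger_force: 45.0
```

send_rows:
  steps: [0,0,0,0.04,0,0,0,0,0,0,0,0,0,0]

```text
time: 16.45
eef_pos: [0.5342, 0.1086, 0.0578]
eef_rot: [0.829, 0.559, 0.0, 0.0]
wrist_force: [-2.7, -0.5, 4.6]
opening: 0.0158
finger_force: 45.0
```

Contact with the bed is at TCP z≈57.8. I'll slide diagonally towards the corner.

send_rows:
  steps: [0,0.1,0.1,0,0,0,0,0,0.1,0.1,0,0,0,0,0,0.08,0.08,0,0,0,0,0,0.06,0.06,0,0,0,0,0,0.04,0.04,0,0,0,0,0,0,0,0,0,0,0]

```text
time: 17.2
eef_pos: [0.5413, 0.1121, 0.0581]
eef_rot: [0.829, 0.56, -0.005, -0.001]
wrist_force: [-15.1, -6.3, 17.9]
opening: 0.0159
finger_force: 45.0
```

send_rows:
  steps: [0,0.04,0,0,0,0,0,0,0.04,0,0,0,0,0,0,0,0,0,0,0,0]

```text
time: 17.58
eef_pos: [0.5435, 0.1138, 0.058]
eef_rot: [0.829, 0.56, -0.004, -0.001]
wrist_force: [-11.6, -6.3, 14.2]
opening: 0.0155
finger_force: 45.0
```

send_rows:
  steps: [0,0.04,0,0,0,0,0,0,0,0,0,0,0,0]

```text
time: 17.82
eef_pos: [0.5443, 0.1145, 0.058]
eef_rot: [0.829, 0.56, -0.004, -0.0]
wrist_force: [-10.6, -5.7, 12.1]
opening: 0.0156
finger_force: 45.0
```

send_rows:
  steps: [0,0,0,-0.04,0,0,0,0,0,0,0,0,0,0]

```text
time: 18.08
eef_pos: [0.5472, 0.1163, 0.0578]
eef_rot: [0.829, 0.56, -0.0, 0.0]
wrist_force: [-4.0, -2.7, 1.6]
opening: 0.0162
finger_force: 45.0
```

send_rows:
  steps: [0,0.04,0,0,0,0,0,0,0.03,0,0,0,0,0,0,0,0,0,0,0,0]

```text
time: 18.45
eef_pos: [0.5478, 0.1172, 0.0579]
eef_rot: [0.829, 0.56, -0.001, 0.001]
wrist_force: [-3.5, -5.6, 3.8]
opening: 0.0158
finger_force: 45.0
```

```bash
python3 -c "
from h import *
to(550.6,115.1,57.8,-22)"
```

```text
t 18.45 pos [547.8 117.2  57.9] yaw_y -21.89 zaxis [-0.0011 -0.0022 -1.    ] F [-3.5 -5.6  3.8] open 15.8 45.0
rz units 0.01
units in tool axes (after turn) [-0.03  0.14  0.  ]
```

send_rows:
  steps: [0,0.04,0,0,0,0,0,0,0.04,0,0,0,0,0,0,0,0,0,0,0,0]

```text
time: 18.82
eef_pos: [0.5485, 0.1186, 0.0579]
eef_rot: [0.828, 0.56, -0.001, 0.001]
wrist_force: [-3.9, -6.8, 3.9]
opening: 0.0158
finger_force: 45.0
```

send_rows:
  steps: [0,0,0.06,0,0,0,0,0,0,0.06,0,0,0,0,0,0,0.04,0,0,0,0,0,0,0,0,0,0,0]

```text
time: 19.32
eef_pos: [0.5489, 0.1184, 0.058]
eef_rot: [0.829, 0.56, -0.004, -0.002]
wrist_force: [-12.2, -2.0, 11.4]
opening: 0.0158
finger_force: 45.0
```

```bash
python3 -c "
from h import *
to(550.6,115.1,57.8,-22)"
```

```text
t 19.32 pos [548.9 118.4  58. ] yaw_y -21.95 zaxis [-8.1e-03 -8.0e-04 -1.0e+00] F [-12.2  -2.   11.4] open 15.8 45.0
rz units 0.01
units in tool axes (after turn) [-0.1   0.11  0.01]
```

```bash
python3 - <<'E'
from h import *
im,d=snap('wrist','w6'); c=im[150:300,130:380]; cv2.imwrite('pics/w6b.png',cv2.resize(c[:,:,::-1],(800,480),interpolation=cv2.INTER_CUBIC))
E
```

```text
(no output)
```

View pics/w6b.png

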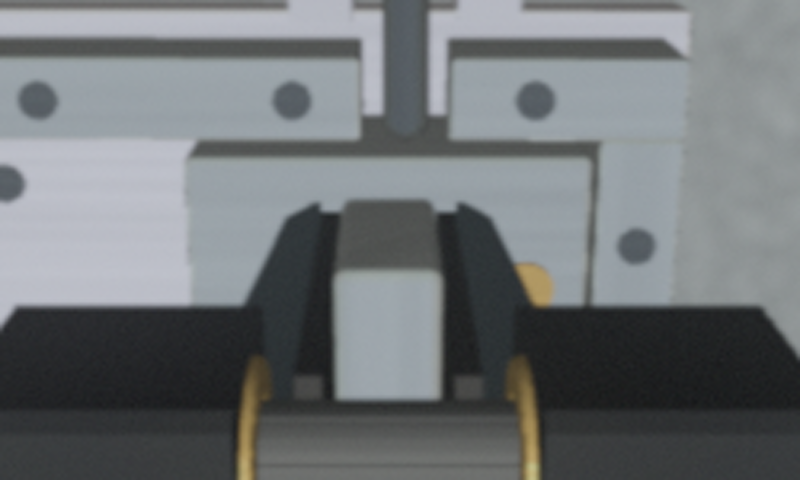

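The crop shows the weight's long side against the side fence (row 142), but a gap of about 3 mm to the end fence at column 595. I'll ease the down force and push on in nest +x.

send_rows:
  steps: [0,0,0,-0.04,0,0,0,0,0,0.04,0,0,0,0,0,0,0.04,0,0,0,0,0,0,0,0,0,0,0]

```text
time: 19.88
eef_pos: [0.5502, 0.1179, 0.0581]
eef_rot: [0.829, 0.56, -0.004, -0.002]
wrist_force: [-11.5, -0.8, 5.9]
opening: 0.0155
finger_force: 45.0
```

```bash
python3 -c "
from h import *
to(550.6,115.1,57.8,-22)"
```

```text
t 19.88 pos [550.2 117.9  58.1] yaw_y -21.96 zaxis [-9.6e-03 -6.0e-04 -1.0e+00] F [-11.5  -0.8   5.9] open 15.5 45.0
rz units 0.0
units in tool axes (after turn) [-0.1   0.06  0.01]
```

send_rows:
  steps: [0,0,0.05,0,-0.05,0,0,0,0,0.05,0,0,0,0,0,0,0.02,0,0,0,0,0,0,0,0,0,0,0]

```text
time: 20.38
eef_pos: [0.5516, 0.1173, 0.0579]
eef_rot: [0.829, 0.559, -0.003, 0.0]
wrist_force: [-13.7, 1.9, 7.5]
opening: 0.0158
finger_force: 45.0
```

```bash
python3 -c "
from h import *
to(550.6,115.1,57.8,-22)"
```

```text
t 20.38 pos [551.6 117.3  57.9] yaw_y -21.98 zaxis [-0.0045 -0.0031 -1.    ] F [-13.7   1.9   7.5] open 15.8 45.0
rz units 0.0
units in tool axes (after turn) [-0.1 -0.   0. ]
```

send_rows:
  steps: [0,0,0.05,0,-0.02,0,0,0,0,0.05,0,0,0,0,0,0.06,0,0,0,0,0,0,0,0,0,0,0,0]

```text
time: 20.88
eef_pos: [0.5517, 0.1173, 0.058]
eef_rot: [0.829, 0.559, -0.004, 0.0]
wrist_force: [-20.2, 0.5, 13.5]
opening: 0.016
finger_force: 45.0
```

```bash
python3 - <<'E'
from h import *
to(550.6,115.1,57.8,-22)
im,d=snap('wrist','w7'); c=im[150:300,130:380]; cv2.imwrite('pics/w7b.png',cv2.resize(c[:,:,::-1],(800,480),interpolation=cv2.INTER_CUBIC))
E
```

```text
t 20.88 pos [551.7 117.3  58. ] yaw_y -21.98 zaxis [-0.0071 -0.0054 -1.    ] F [-20.2   0.5  13.5] open 16.0 45.0
rz units 0.0
units in tool axes (after turn) [-0.1  -0.01  0.01]
```

View pics/w7b.png

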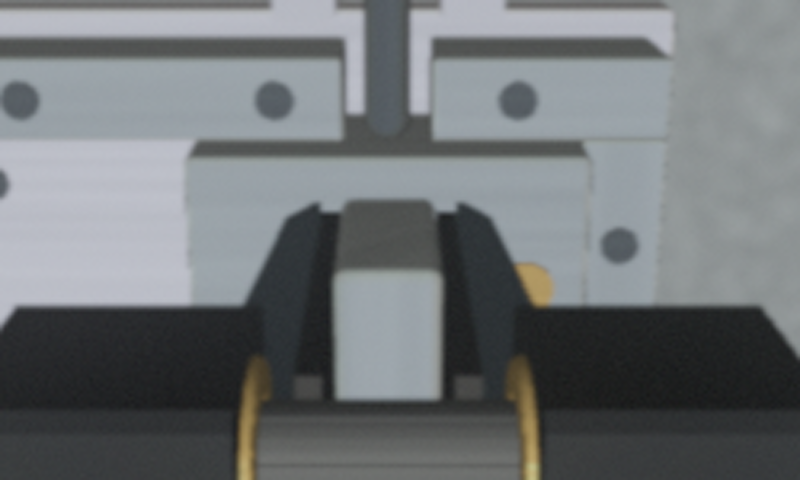

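The gap to the end fence is now closed (column 590) and the extra push produced no motion, so contact is made. I'll level the tilt and press more firmly against the side fence.

send_rows:
  steps: [0,0,0,-0.03,-0.03,0.05,0,0,0.05,0,0,0,0,0,0,0.05,0,0,0,0,0,0,0,0,0,0,0,0]

```text
time: 21.42
eef_pos: [0.5516, 0.1174, 0.0579]
eef_rot: [0.829, 0.56, -0.002, 0.001]
wrist_force: [-19.6, -6.6, 10.5]
opening: 0.0159
finger_force: 45.0
```

```bash
python3 -c "
from h import *
to(550.6,115.1,57.8,-22)"
```

```text
t 21.43 pos [551.6 117.4  57.9] yaw_y -21.93 zaxis [-0.0019 -0.0033 -1.    ] F [-19.6  -6.6  10.5] open 15.9 45.0
rz units 0.01
units in tool axes (after turn) [-0.1 -0.   0. ]
```

send_rows:
  steps: [0,0.04,0.03,0,-0.01,0.03,0,0,0.03,0.02,0,0,0,0,0,0,0,0,0,0,0,0,0,0,0,0,0,0,0,0,0,0,0,0,0]

```text
time: 22.05
eef_pos: [0.5516, 0.1174, 0.0579]
eef_rot: [0.829, 0.56, -0.001, -0.0]
wrist_force: [-23.4, -10.1, 14.4]
opening: 0.0158
finger_force: 45.0
```

```bash
python3 - <<'E'
from h import *
to(550.6,115.1,57.8,-22)
im,d=snap('wrist','w8')
W=world('w8'); z=W[...,2]
m=(np.hypot(W[...,0]-.604,W[...,1]-.248)<.02); print('pad z',m.sum(),np.median(z[m]) if m.any() else None)
p=near('w8',(551,117),50); q=loc(p,551,117,np.radians(-22)); zz=p[:,2]*1000
t=(zz>36)&(zz<48)&(abs(q[:,0])<34)&(abs(q[:,1])<23); A=np.c_[q[t],np.ones(t.sum())]; print('top plane slope',np.linalg.lstsq(A,zz[t],rcond=None)[0],t.sum())
g=cv2.cvtColor(im,cv2.COLOR_RGB2GRAY).astype(float)
for u in (195,205,215,225,235,275,285,295,305,310): # band rows at long side
    c=g[185:205,u]; print(u,np.round(c).astype(int).tolist())
c=im[150:300,130:380]; cv2.imwrite('pics/w8b.png',cv2.resize(c[:,:,::-1],(800,480),interpolation=cv2.INTER_CUBIC))
E
```

```text
t 22.05 pos [551.6 117.4  57.9] yaw_y -21.9 zaxis [-0.0022 -0.0012 -1.    ] F [-23.4 -10.1  14.4] open 15.8 45.0
rz units 0.01
units in tool axes (after turn) [-0.1 -0.   0. ]
pad z 613 0.0004162577242790208
top plane slope [1.23826461e-04 9.76962472e-04 4.20282774e+01] 2989
195 [159, 158, 158, 158, 160, 160, 160, 159, 147, 107, 85, 83, 84, 97, 131, 154, 160, 160, 158, 159]
205 [158, 157, 158, 158, 160, 161, 161, 159, 149, 108, 84, 84, 83, 95, 130, 154, 159, 159, 160, 160]
215 [93, 97, 119, 151, 160, 162, 161, 160, 148, 106, 83, 82, 84, 95, 129, 153, 159, 158, 159, 160]
225 [159, 158, 159, 160, 160, 162, 162, 161, 150, 108, 83, 82, 84, 94, 129, 153, 160, 159, 159, 159]
235 [155, 155, 155, 156, 159, 160, 161, 159, 145, 104, 83, 85, 83, 94, 129, 152, 158, 159, 159, 160]
275 [159, 160, 161, 162, 163, 161, 160, 158, 146, 105, 85, 82, 83, 95, 129, 155, 159, 157, 159, 159]
285 [155, 160, 161, 162, 162, 162, 160, 158, 146, 105, 84, 83, 84, 93, 128, 155, 158, 158, 159, 159]
295 [101, 122, 146, 159, 162, 161, 160, 158, 146, 107, 83, 84, 83, 93, 128, 155, 159, 158, 158, 160]
305 [160, 160, 162, 161, 163, 161, 159, 158, 146, 106, 84, 83, 84, 93, 128, 153, 158, 158, 159, 160]
310 [160, 161, 161, 162, 162, 161, 160, 158, 146, 107, 83, 84, 82, 95, 128, 153, 158, 158, 158, 160]
```

```bash
python3 - <<'E'
from h import *
im=np.load('pics/w8.npz')['im']; W=world('w8'); z=W[...,2]
m=(np.hypot(W[...,0]-.604,W[...,1]-.248)<.02); v,u=np.nonzero(m); print(u.min(),u.max(),v.min(),v.max(),np.unique((z[m]*1000).round(-1),return_counts=True))
cv2.imwrite('pics/w8b.png',cv2.resize(im[:300,:,::-1],(800,469)))
E
```

```text
222 280 0 16 (array([ 0., 20.]), array([366, 247]))
```

View pics/w8b.png

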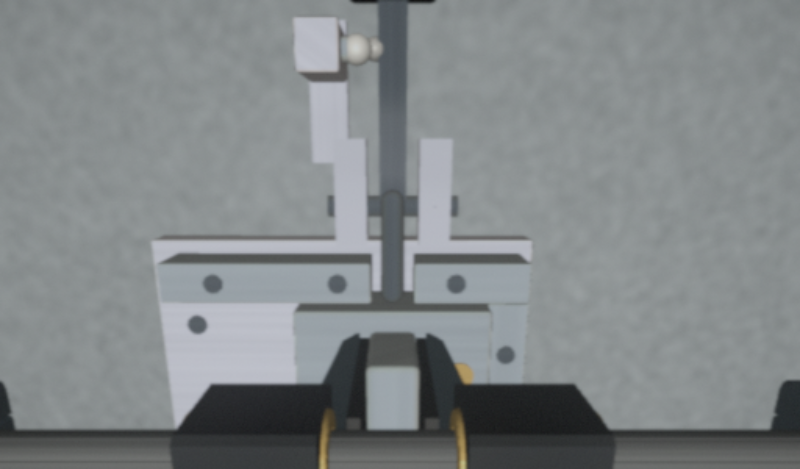

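The weight sits square in the corner. The lever tail is still down at z≈20–25 mm, with its pad at the top edge near (405,0) and its nose behind the face at (392,295). Handing in.

```bash
python3 -c "
from rig import robot
print(robot.job_done())"
```

```text
the job is handed in; nothing more can be done
None
```

I handed the job in at about 22 s: the lever is latched down, and the weight sits flat and square in the corner, held against both fences at about 20 N each; the round weights and the jar were not touched.

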